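Feel out the tight spot on the magnifier slide

TASK

The magnifier carriage of the seed-sorting board drags at one place on its rail. Stroke the carriage gently by its black post all the way to the far (left) rubber buffer, then all the way back to the home (right) buffer, feeling where it drags, without squashing the buffers. Leave the carriage at home, slide the red flag along its rod so that its yellow pointer marks the middle of the tight spot, and let go, leaving everything else where it is.

Things in the scene. Friction and masses are not known exactly. Their poses are not given: they have to be found in the camera images.
- slide: Slide unit, fixed to the table. A grey beam 36 mm wide and 400 mm long, top 40 mm above the table; white wood-framed sorting board, 200 x 340 mm, beyond it. Origin on the table under the beam's middle; y runs along the beam from the home end (-y, the robot's right) to the far end (+y, the robot's left), x away from the robot to the board, z up. All x and y below are in this frame.
- carriage: Blue carriage on the beam, 60 mm along it, 56 mm across, top 62 mm above the table; slides only along y. Its origin lies on the table under its post (x = 0), so the origin's y is the carriage's place; starts at y -0.118 to -0.090. A round magnifier on it reaches 38 to 165 mm beyond the post, top 93 mm above the table. It drags about 1.6 N where it runs freely.
- knob (a point): Centre of the top of the carriage's upright black post, at x = 0, 112 mm above the table; the post is round, 16 mm across, and stands 50 mm clear above the carriage.
- beam_mid (a point): Middle of the beam's top. The tight spot is invisible, inside the beam, its middle somewhere at y -0.060 to +0.060, told by the y of the carriage's post. The drag jumps to about 8 N when the post is 10 to 12 mm short of that middle, on either side, is about 6.5 N at the middle and falls back to normal 10 to 12 mm past it; strokes to the left and right are mirror images.
- far_end (a point): Face of the red rubber buffer at the far end (y = 0.160, 52 mm up; steel block behind it 62 mm high). The carriage touches it with its post at y = 0.130. It gives about 1.2 N per mm; pressed 9 mm (11 N) it counts as squashed, and at 12 mm it is solid.
- home_end (a point): Face of the same kind of buffer at the home end (y = -0.160). The carriage touches it with its post at y = -0.130. Same softness.
- flag: Red flag on a rod beside the beam (robot's side), foot 26 mm along the rod, 22 mm across, 38 mm high. Slides only along y, -0.125 to 0.125, drags 1.2 N, stays where it is left; starts at y 0.085 to 0.115. Origin on the table below the beam's middle line, at the flag's y.
- flag_top (a point): Centre of the top of the flag's upright tab, at x = -0.065, 84 mm above the table; the tab is 12 mm along y, 16 mm across, and stands 46 mm clear above the flag's foot.
- pointer (a point): Tip of the flag's thin yellow pointer, beside the beam at x = -0.020, 34 mm above the table, at the same y as the middle of the flag's tab.
- dish: Clear round dish, 62 mm across, 13 mm high, on the sorting board; origin under its centre. Leave alone.
- scoop: Flat brass scoop, about 120 mm long, 5 mm thick, on the sorting board; origin under its blade. Leave alone.
- sieve_big: Aluminium sieve, 190 mm across, 42 mm high; origin under its centre. Leave alone.
- sieve_small: Aluminium sieve, 150 mm across, 42 mm high; origin under its centre. Leave alone.
- jar: Sample jar with green cap, 64 mm across, 85 mm high; origin under its centre. Leave alone.
- weight: Brass weight, 28 mm across, 38 mm high; origin under its centre. Leave alone.
- sample_box: Cardboard sample box, 90 x 60 x 35 mm; origin under its centre. Leave alone.

How it is judged (in metres and radians):
On the way, in this order (a step that is already met when the one before it is completed fails the run):
1. the carriage is stroked to the far (left) end and touches its buffer (y of knob in the frame of slide above 0.1305 m), for 0.1 s.
2. the carriage is stroked all the way back and touches the home (right) buffer (y of knob in the frame of slide below -0.1305 m), for 0.1 s.
3. the flag's pointer is set to the middle of the tight spot (horizontal distance between spot_c0 and pointer below 0.008 m), for 0.3 s.
At the end, for the whole second after the job is handed in: the carriage stands at the home end (within 6 mm of touching its buffer), the flag's pointer within 8 mm, along the beam, of the middle of the tight spot, both at rest and released, all other things where they were (y of knob in the frame of slide below -0.124 m and horizontal distance between spot_c0 and pointer below 0.008 m and linear speed of each of flag, carriage below 0.01 m/s).
It fails at once if a buffer is squashed: pressed 9 mm or more (y of knob in the frame of slide above 0.139 m or y of knob in the frame of slide below -0.139 m).
It fails at once if another thing is moved by more than 20 mm (distance of any of dish, scoop, sieve_big, sieve_small, jar, weight, sample_box from where it was at the start of the episode above 0.02 m).
It also fails if it takes over 72 s, if anything falls off the work surface, if the arm or the gripper's body presses on something with over 40 N, if the wrist force passes 120 N, or if a joint passes its speed limit or range.

ROBOT

A 7-joint arm with a two-finger parallel gripper is mounted at the origin on the work surface. World frame = base frame: x ahead of the robot, y to its left, z up, the work surface at z = 0. Lengths are in mm, angles in rad, forces in N, time in s.
With the tool pointing down it reaches from about 400 to 875 mm from the base axis. Payload 4.4 kg.
Tool frame: the origin (TCP) lies midway between the tips of the shut fingers; the grasp point (between the pads) lies 19 mm behind it (ctrl.grip_point_offset is the distance from the TCP to the grasp point, in mm); z points along the fingers, x is the direction in which the jaws open and shut, and the axes are right-handed (so a half turn about z gives the same grasp; the last joint's range is limited). The gripper opens to 85 mm and grips with 20 to 120 N. Pads are 22 mm wide; open, the fingers measure 114 mm over their backs; the gripper's body (76 mm by 85 mm) begins 54 mm behind the grasp point. The pads swing forward as they close: fully open they stand 13 mm farther back than shut.
Start: joints at [-1.415, 0.628, 0.038, 1.517, -0.027, 0.996, -0.02], TCP at [142.965, 634.097, 231.313] pointing down, gripper open.
Joint ranges: [-3.06, 3.06], [-0.37, 2.12], [-1.25, 1.32], [0.18, 2.47], [-1.1, 4.24], [0.23, 1.98], [-2.94, 2.94]. Speed limits (rad/s): [2.57, 2.57, 3.14, 3.14, 3.14, 3.14, 3.14].

INTERFACE

Orientations are given as [roll, pitch, yaw] about the fixed x, y, z axes, in that order (R = Rz(yaw) Ry(pitch) Rx(roll)).
In Python, from cell import ctrl, viewer gives the robot as it stands.
- The arm moves only by the tool apply_moves, never from a script. Its argument "series" is a list that holds one entry, the list of rows, each a list of 6 numbers: the shift along the tool's x, y, z normalised to -1 to 1, where 1 is 50 mm, then the turn, a rotation vector about the tool's x, y, z normalised to -1 to 1, where 1 is 6 degrees. In form: [[[tx, ty, tz, rx, ry, rz], ...]]. A call has exactly 5 rows; each row shifts and turns the commanded pose from where the row before left it, along the tool's axes as they then stand; what a row does not reach is not made up. A row lasts 1/8 s, in which the tool goes at most 62.5 mm and 10.7 degrees, less where a joint would pass 70% of its speed; a pose out of reach is approached as far as the arm can. A call with a number of a shift or a turn outside -1 to 1 is refused whole. A call with a gripper value outside its range is refused whole. "claw" is the gripper command: -1 is shut, 1 is fully open, values between are in proportion, set as the call begins (left out, the last holds). The fingers move at their own pace and stop on an object; the grip force is fixed at half the most. Time passes only in rows, so rows that do not move let the fingers close, or fill a call up. It gives the time, the measured TCP pose, the force and the opening at its end, in the units of the state.
- ctrl.read_state(): the state, without advancing time (a new reading comes with each control period).
- viewer.get_image(name): name is "side" or "top"; returns the picture (480x640x3 uint8, blue, green, red); there is no depth.
- viewer.camera_info(name): a dict with "K" (3x3 intrinsics, pixels), "R" (3x3) and "t" (3): a world point X has camera coordinates R X + t. Camera axes: x right, y down, z forward; pixel columns grow to the right and rows downward; lengths in mm; the calibration is good to about 2 mm. A picture is of the moment at which its call begins. camera_info takes no time and is no camera call.
- ctrl.finish_job(): hands the job in, once; it reports no verdict.
Trained networks look in the newest picture that a camera, given by its name, has taken for a name from the list of things; names that differ only in an ending like _2 or _b are one class to them, and where a whole thing is asked for, a point or a joint stands for the part that bears it (a point fixed in the world has none). Each returns a list of dicts, best first, with "score" (0 to 1); they miss things now and then, are a little off and sometimes report something else, mostly with a low value. They report only what shows in the picture. A call takes as long as a camera call.
- viewer.find_in(camera, label): "location" ([column, row] as shares, 0 to 1, of the picture: columns of its width, rows of its height, amid what is visible of it).
The state is a dict: "clock": time; "qpos": joint angles; "qd": joint speeds; "tau": joint torques, N m; "eef_pos": TCP position; "tool_rot": TCP orientation; "force": force on the tool from outside, world axes, zero at the start; "torque": the same for the moment, N m; "width": finger opening in mm.
Only numpy, scipy, OpenCV 4.12 (cv2) and the standard library are available. Lean on these libraries where they do the work, as an engineer would, in place of code of your own. Each camera call takes 0.05 s, during which the arm holds its last target. There are 200 camera calls.

## Working session

There is one attempt and no reset: what is moved stays moved. The work goes in short steps, Python scripts to look and compute and a tool call to move; the robot and the scene stay as the last step left them, time stands still between calls to the robot, and variables do not carry over. Pictures are saved under pics/ and viewed, about 8 in all and at most 12, crops included, and the job is handed in when it is done.

Besides the shell and the picture viewer there is one more tool, called after ">>>" as name(argument=value, ...), one argument or row to a line, values as JSON. apply_moves: Moves the arm, as the interface text tells. Scaled input: -1 to 1 covers 50 mm each way for a shift and 6 degrees each way for a turn. Its arguments: {"type":"object","properties":{"series":{"type":"array","items":{"type":"array","items":{"type":"array","items":{"type":"number"}}}},"claw":{"type":"number"}},"required":["series"]}

```bash
ls; mkdir -p pics; cat > h.py <<'E'
import numpy as np, cv2
from cell import ctrl, viewer
def proj(cam,X):
    c=viewer.camera_info(cam);K,R,t=map(np.array,(c["K"],c["R"],c["t"]))
    p=K@(R@np.array(X,float)+t.ravel()); return p[:2]/p[2]
def back(cam,uv,z):
    c=viewer.camera_info(cam);K,R,t=map(np.array,(c["K"],c["R"],c["t"]))
    d=R.T@np.linalg.inv(K)@np.array([uv[0],uv[1],1.]); o=-R.T@t.ravel()
    return o+d*(z-o[2])/d[2]
def st():
    s=ctrl.read_state(); print({k:np.round(s[k],3) for k in("clock","eef_pos","tool_rot","force","width","qpos")})
E
python3 - <<'E'
from h import *
st()
ims=[]
for c in("side","top"):
    im=viewer.get_image(c); cv2.imwrite(f"pics/{c}0.png",im)
    for l,z in(("knob",112),("flag_top",84),("pointer",34),("beam_mid",40),("far_end",52),("home_end",52)):
        for d in viewer.find_in(c,l)[:2]:
            uv=np.array(d["location"])*[640,480]
            print(c,l,round(d["score"],2),uv.round(1),back(c,uv,z).round(1))
E
```

```text
pics
{'clock': np.float64(0.0), 'eef_pos': array([142.836, 633.478, 230.381]), 'tool_rot': array([3.142e+00, 2.000e-03, 1.349e+00]), 'force': array([ 0.132,  0.302, -0.137]), 'width': np.float64(85.319), 'qpos': array([-1.415,  0.629,  0.038,  1.518, -0.027,  0.996, -0.02 ])}
side knob 0.63 [354.3 238.2] [588.1 -82.8 112. ]
side flag_top 0.7 [269.4 248. ] [436.9  74.6  84. ]
side pointer 0.51 [269.6 249.4] [482.6 136.2  34. ]
side beam_mid 0.75 [330.2 249.9] [588.7   5.9  40. ]
side far_end 0.97 [335.7 249.4] [586.7 -17.2  52. ]
side home_end 0.76 [337.5 251.8] [581.3 -29.2  52. ]
top knob 0.97 [330.3 202. ] [666.1 -40.6 112. ]
top knob 0.36 [304.1 222.1] [606.8  40.1 112. ]
top flag_top 0.62 [276.7 268.2] [470.6 127.8  84. ]
top pointer 0.3 [304.6 218.5] [626.9  39.9  34. ]
top beam_mid 0.66 [424.  290.6] [ 390.1 -328.1   40. ]
top beam_mid 0.65 [305.1 222.1] [614.7  38.4  40. ]
top far_end 0.71 [302.8 222. ] [613.9  45.4  52. ]
```

View pics/side0.png

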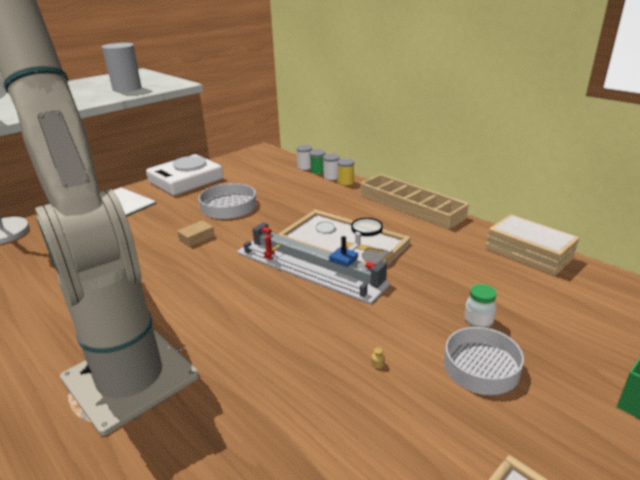

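View pics/top0.png

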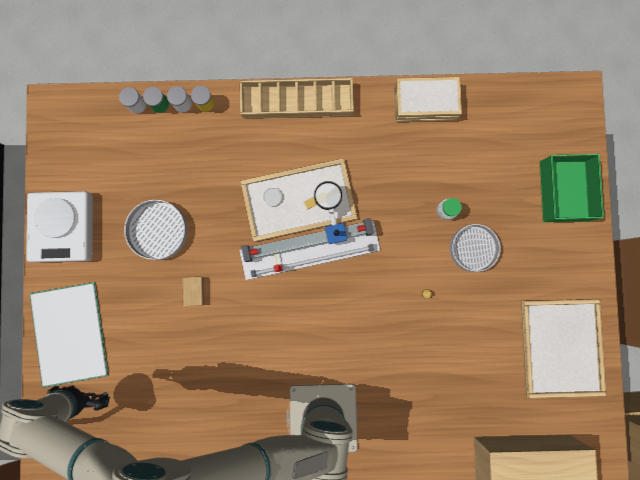

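The side view shows the knob near (343,238) and the flag top near (268,231). The top view shows the beam from (248,252) to (368,227), with the carriage at (336,233) and the flag at (278,268). I'll enlarge these for precise picks.

```bash
python3 - <<'E'
import cv2,numpy as np
a=cv2.imread("pics/top0.png")[210:285,235:385]
b=cv2.imread("pics/side0.png")[220:300,235:395]
cv2.imwrite("pics/z0.png",np.vstack([cv2.resize(a,(600,300),interpolation=cv2.INTER_CUBIC),cv2.resize(b,(600,300),interpolation=cv2.INTER_CUBIC)]))
E
```

```text
(no output)
```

View pics/z0.png

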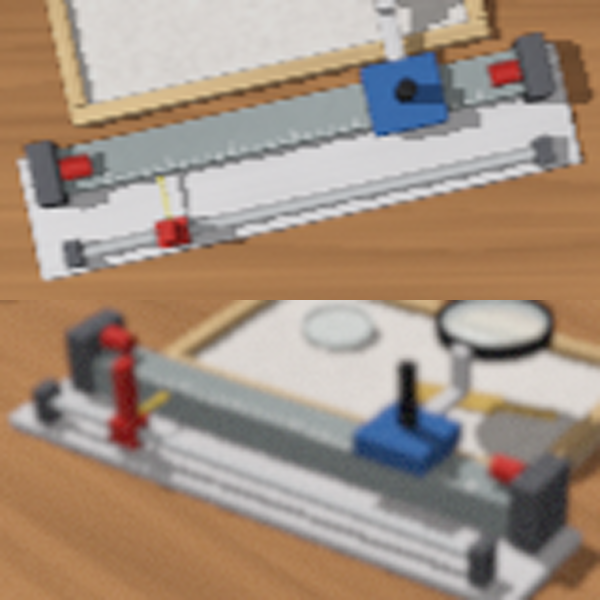

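```bash
cat > fit.py <<'E'
from h import *
from scipy.optimize import least_squares
T=lambda u,v:(235+u/4,210+v/4); S=lambda u,v:(235+u/3.75,220+(v-300)/3.75)
def loc(p,x,y,z):
    c,s=np.cos(p[2]),np.sin(p[2]); return [p[0]+c*x-s*y,p[1]+s*x+c*y,z]
obs=[("top",T(405,90),lambda p:(0,p[3],112)),("side",S(407,364),lambda p:(0,p[3],112)),
("top",T(180,226),lambda p:(-65,p[4],84)),("side",S(123,356),lambda p:(-65,p[4],84)),
("top",T(42,172),lambda p:(0,p[5],62)),("top",T(535,67),lambda p:(0,-p[5],62)),
("top",T(92,166),lambda p:(0,160,58)),("top",T(490,73),lambda p:(0,-160,58)),
("side",S(92,333),lambda p:(0,p[5],62)),("side",S(540,478),lambda p:(0,-p[5],62)),
("top",T(161,178),lambda p:(-20,p[4],34))]
f=lambda p:np.concatenate([proj(c,loc(p,*g(p)))-np.array(uv) for c,uv,g in obs])
r=least_squares(f,[600,20,0.2,-100,100,190],loss="soft_l1",x_scale=[10,10,.1,10,10,10])
p=r.x; print(p.round(3)); print(f(p).reshape(-1,2).round(1).tolist())
for n,q in(("knob",(0,p[3],112)),("flag",(-65,p[4],84)),("org",(0,0,40)),("far",(0,130,112)),("home",(0,-130,112))): print(n,np.round(loc(p,*q),1))
np.save("p.npy",p)
E
python3 fit.py
```

```text
[ 5.56453e+02  3.11970e+01  1.92000e-01 -9.03020e+01  1.07289e+02
  1.96066e+02]
[[0.5, -0.3], [-0.4, -0.2], [-2.1, 1.1], [0.2, 1.6], [0.4, 0.5], [0.5, -0.4], [-0.5, -0.4], [0.3, 0.7], [0.1, -3.3], [-0.1, -1.9], [0.7, -0.4]]
knob [573.7 -57.4 112. ]
flag [472.2 124.1  84. ]
org [556.5  31.2  40. ]
far [531.7 158.8 112. ]
home [581.2 -96.4 112. ]
```

>>> apply_moves(
  series=[
    [[0,0,0,0,0,-0.79],[0,0,0,0,0,-0.79],[0,0,0,0,0,-0.79],[0,0,0,0,0,-0.79],[0,0,0,0,0,-0.79]],
  ],
  claw=0.2,
)

```text
clock: 1.32
eef_pos: [143.0, 634.1, 231.3]
tool_rot: [3.142, -0.0, 1.765]
force: [-0.3, -0.4, -0.2]
width: 51.3
```

>>> apply_moves(
  series=[
    [[-0.76,0.29,0,0,0,0],[-0.76,0.29,0,0,0,0],[-0.76,0.29,0,0,0,0],[-0.76,0.29,0,0,0,0],[-0.76,0.29,0,0,0,0]],
  ],
)

```text
clock: 1.95
eef_pos: [251.1, 460.3, 231.5]
tool_rot: [3.141, -0.0, 1.763]
force: [0.7, -0.5, 0.4]
width: 51.1
```

>>> apply_moves(
  series=[
    [[-0.76,0.29,0,0,0,0],[-0.76,0.29,0,0,0,0],[-0.76,0.29,0,0,0,0],[-0.76,0.29,0,0,0,0],[-0.76,0.29,0,0,0,0]],
  ],
)

```text
clock: 2.58
eef_pos: [358.6, 287.7, 231.6]
tool_rot: [3.141, -0.0, 1.763]
force: [0.6, 1.4, -0.5]
width: 51.0
```

>>> apply_moves(
  series=[
    [[-0.76,0.29,0,0,0,0],[-0.76,0.29,0,0,0,0],[-0.76,0.29,0,0,0,0],[-0.76,0.29,0,0,0,0],[-0.76,0.29,0,0,0,0]],
  ],
)

```text
clock: 3.2
eef_pos: [466.0, 114.9, 231.6]
tool_rot: [3.141, -0.0, 1.763]
force: [0.3, 0.4, -0.6]
width: 51.2
```

>>> apply_moves(
  series=[
    [[-0.76,0.29,0,0,0,0],[-0.76,0.29,0,0,0,0],[-0.76,0.29,0,0,0,0],[-0.76,0.29,0,0,0,0],[-0.76,0.29,0,0,0,0]],
  ],
)

```text
clock: 3.82
eef_pos: [573.3, -57.8, 231.5]
tool_rot: [3.141, -0.0, 1.763]
force: [-0.1, 1.2, 0.3]
width: 51.3
```

>>> apply_moves(
  series=[
    [[0,0,0.6,0,0,0],[0,0,0.6,0,0,0],[0,0,0.6,0,0,0],[0,0,0.2,0,0,0],[0,0,0,0,0,0]],
  ],
)

```text
clock: 4.45
eef_pos: [572.5, -56.6, 131.2]
tool_rot: [-3.141, -0.0, 1.763]
force: [0.4, 0.4, -1.2]
width: 51.4
```

```bash
cat > look.py <<'E'
import sys; from h import *
n=sys.argv[1]; st()
b=viewer.get_image("side")[170:290,215:405]; a=viewer.get_image("top")[195:290,230:390]
cv2.imwrite(f"pics/{n}.png",np.vstack([cv2.resize(b,(475,300),interpolation=cv2.INTER_CUBIC),cv2.resize(a,(475,282),interpolation=cv2.INTER_CUBIC)]))
E
python3 look.py z1
```

```text
{'clock': np.float64(4.45), 'eef_pos': array([572.502, -56.647, 131.192]), 'tool_rot': array([-3.141, -0.   ,  1.763]), 'force': array([ 0.412,  0.425, -1.155]), 'width': np.float64(51.358), 'qpos': array([ 0.05 ,  0.65 , -0.   ,  1.824,  0.   ,  0.668,  1.812])}
```

View pics/z1.png

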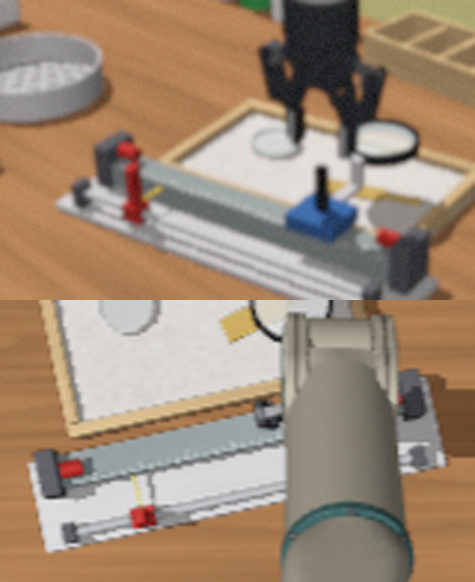

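The side crop has the fingertips at (294,138) and (347,150), straddling the post top at (321,170). That is aligned, so I'll descend and close loosely.

>>> apply_moves(
  series=[
    [[0,0,0.4,0,0,0],[0,0,0.4,0,0,0],[0,0,0.3,0,0,0],[0,0,0,0,0,0],[0,0,0,0,0,0]],
  ],
)

```text
clock: 5.18
eef_pos: [573.2, -56.7, 77.0]
tool_rot: [3.14, 0.0, 1.763]
force: [0.2, 0.3, -0.3]
width: 51.5
```

>>> apply_moves(
  series=[
    [[0,0,0,0,0,0],[0,0,0,0,0,0],[0,0,0,0,0,0],[0,0,0,0,0,0],[0,0,0,0,0,0]],
  ],
  claw=-0.55,
)

```text
clock: 5.8
eef_pos: [572.6, -56.6, 76.3]
tool_rot: [3.142, -0.0, 1.763]
force: [0.2, -0.2, 0.7]
width: 19.2
```

>>> apply_moves(
  series=[
    [[0.04,0,0,0,0,0],[0.04,0,0,0,0,0],[0.04,0,0,0,0,0],[0.04,0,0,0,0,0],[0.04,0,0,0,0,0]],
  ],
)

```text
clock: 6.42
eef_pos: [570.5, -46.9, 76.2]
tool_rot: [-3.141, 0.0, 1.762]
force: [0.3, -1.7, -0.1]
width: 19.0
```

```bash
python3 look.py z2
```

```text
{'clock': np.float64(6.425), 'eef_pos': array([570.535, -46.939,  76.248]), 'tool_rot': array([-3.141,  0.   ,  1.762]), 'force': array([ 0.316, -1.75 , -0.147]), 'width': np.float64(19.01), 'qpos': array([ 3.200e-02,  7.310e-01,  1.000e-03,  1.864e+00, -1.000e-03,
        5.470e-01,  1.796e+00])}
```

View pics/z2.png

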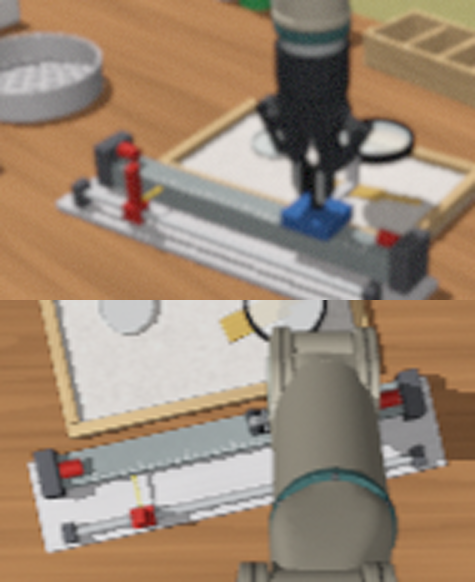

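>>> apply_moves(
  series=[
    [[0.04,0,0,0,0,0],[0.04,0,0,0,0,0],[0.04,0,0,0,0,0],[0.04,0,0,0,0,0],[0.04,0,0,0,0,0]],
  ],
)

```text
clock: 7.15
eef_pos: [568.6, -36.9, 76.3]
tool_rot: [-3.141, -0.0, 1.763]
force: [-0.9, -1.9, -0.6]
width: 19.5
```

>>> apply_moves(
  series=[
    [[0.04,0,0,0,0,0],[0.04,0,0,0,0,0],[0.04,0,0,0,0,0],[0.04,0,0,0,0,0],[0.04,0,0,0,0,0]],
  ],
)

```text
clock: 7.78
eef_pos: [566.7, -27.1, 76.3]
tool_rot: [-3.141, -0.0, 1.763]
force: [-0.5, -1.1, -0.4]
width: 19.1
```

>>> apply_moves(
  series=[
    [[0.04,0,0,0,0,0],[0.04,0,0,0,0,0],[0.04,0,0,0,0,0],[0.04,0,0,0,0,0],[0.04,0,0,0,0,0]],
  ],
)

```text
clock: 8.4
eef_pos: [564.8, -17.3, 76.3]
tool_rot: [-3.141, -0.0, 1.763]
force: [-0.8, -1.1, -1.3]
width: 19.3
```

>>> apply_moves(
  series=[
    [[0.04,0,0,0,0,0],[0.04,0,0,0,0,0],[0.04,0,0,0,0,0],[0.04,0,0,0,0,0],[0.04,0,0,0,0,0]],
  ],
)

```text
clock: 9.02
eef_pos: [562.9, -7.4, 76.3]
tool_rot: [-3.141, -0.0, 1.763]
force: [-0.8, -1.3, -0.2]
width: 19.1
```

>>> apply_moves(
  series=[
    [[0.04,0,0,0,0,0],[0.04,0,0,0,0,0],[0.04,0,0,0,0,0],[0.04,0,0,0,0,0],[0.04,0,0,0,0,0]],
  ],
)

```text
clock: 9.65
eef_pos: [561.1, 2.3, 76.3]
tool_rot: [-3.142, -0.0, 1.763]
force: [-1.3, -2.2, -1.2]
width: 19.3
```

>>> apply_moves(
  series=[
    [[0.04,0,0,0,0,0],[0.04,0,0,0,0,0],[0.04,0,0,0,0,0],[0.04,0,0,0,0,0],[0.04,0,0,0,0,0]],
  ],
)

```text
clock: 10.28
eef_pos: [559.1, 12.2, 76.3]
tool_rot: [-3.141, -0.0, 1.763]
force: [-1.2, -1.8, -0.2]
width: 19.1
```

>>> apply_moves(
  series=[
    [[0.04,0,0,0,0,0],[0.04,0,0,0,0,0],[0.04,0,0,0,0,0],[0.04,0,0,0,0,0],[0.04,0,0,0,0,0]],
  ],
)

```text
clock: 10.9
eef_pos: [557.3, 22.0, 76.3]
tool_rot: [-3.142, -0.0, 1.763]
force: [-1.0, -1.3, -0.5]
width: 19.5
```

>>> apply_moves(
  series=[
    [[0.04,0,0,0,0,0],[0.04,0,0,0,0,0],[0.04,0,0,0,0,0],[0.04,0,0,0,0,0],[0.04,0,0,0,0,0]],
  ],
)

```text
clock: 11.52
eef_pos: [555.3, 31.8, 76.3]
tool_rot: [-3.142, -0.0, 1.763]
force: [0.4, -1.7, 0.6]
width: 19.1
```

>>> apply_moves(
  series=[
    [[0.04,0,0,0,0,0],[0.04,0,0,0,0,0],[0.04,0,0,0,0,0],[0.04,0,0,0,0,0],[0.04,0,0,0,0,0]],
  ],
)

```text
clock: 12.15
eef_pos: [553.5, 41.6, 76.3]
tool_rot: [3.142, 0.0, 1.763]
force: [-0.6, -1.3, -0.1]
width: 19.3
```

>>> apply_moves(
  series=[
    [[0.04,0,0,0,0,0],[0.04,0,0,0,0,0],[0.04,0,0,0,0,0],[0.04,0,0,0,0,0],[0.04,0,0,0,0,0]],
  ],
)

```text
clock: 12.78
eef_pos: [551.5, 51.4, 76.3]
tool_rot: [-3.142, -0.0, 1.763]
force: [-1.5, -2.0, 0.1]
width: 19.1
```

>>> apply_moves(
  series=[
    [[0.02,0,0,0,0,0],[0.02,0,0,0,0,0],[0.02,0,0,0,0,0],[0.02,0,0,0,0,0],[0.02,0,0,0,0,0]],
  ],
)

```text
clock: 13.4
eef_pos: [550.6, 56.3, 76.3]
tool_rot: [3.142, -0.0, 1.763]
force: [-0.8, -0.9, -0.4]
width: 19.3
```

>>> apply_moves(
  series=[
    [[0.02,0,0,0,0,0],[0.02,0,0,0,0,0],[0.02,0,0,0,0,0],[0.02,0,0,0,0,0],[0.02,0,0,0,0,0]],
  ],
)

```text
clock: 14.02
eef_pos: [549.6, 61.2, 76.3]
tool_rot: [-3.142, -0.0, 1.763]
force: [-0.1, -1.1, 0.4]
width: 19.1
```

>>> apply_moves(
  series=[
    [[0.02,0,0,0,0,0],[0.02,0,0,0,0,0],[0.02,0,0,0,0,0],[0.02,0,0,0,0,0],[0.02,0,0,0,0,0]],
  ],
)

```text
clock: 14.65
eef_pos: [548.7, 66.1, 76.3]
tool_rot: [3.142, -0.0, 1.763]
force: [-0.8, -1.5, -0.8]
width: 19.3
```

>>> apply_moves(
  series=[
    [[0.02,0,0,0,0,0],[0.02,0,0,0,0,0],[0.02,0,0,0,0,0],[0.02,0,0,0,0,0],[0.02,0,0,0,0,0]],
  ],
)

```text
clock: 15.28
eef_pos: [547.7, 71.0, 76.3]
tool_rot: [-3.142, -0.0, 1.763]
force: [-0.9, -2.3, -0.9]
width: 19.1
```

>>> apply_moves(
  series=[
    [[0.02,0,0,0,0,0],[0.02,0,0,0,0,0],[0.02,0,0,0,0,0],[0.02,0,0,0,0,0],[0.02,0,0,0,0,0]],
  ],
)

```text
clock: 15.9
eef_pos: [547.3, 73.0, 76.3]
tool_rot: [3.141, 0.003, 1.76]
force: [0.4, -8.6, -0.1]
width: 19.6
```

>>> apply_moves(
  series=[
    [[0.02,0,0,0,0,0],[0.02,0,0,0,0,0],[0.02,0,0,0,0,0],[0.02,0,0,0,0,0],[0.02,0,0,0,0,0]],
  ],
)

```text
clock: 16.52
eef_pos: [546.3, 78.1, 76.3]
tool_rot: [3.141, 0.003, 1.76]
force: [0.8, -7.0, -0.5]
width: 19.4
```

>>> apply_moves(
  series=[
    [[0.02,0,0,0,0,0],[0.02,0,0,0,0,0],[0.02,0,0,0,0,0],[0.02,0,0,0,0,0],[0.02,0,0,0,0,0]],
  ],
)

```text
clock: 17.15
eef_pos: [545.3, 83.7, 76.3]
tool_rot: [3.142, 0.002, 1.761]
force: [-0.7, -4.9, -1.3]
width: 19.0
```

>>> apply_moves(
  series=[
    [[0.02,0,0,0,0,0],[0.02,0,0,0,0,0],[0.02,0,0,0,0,0],[0.02,0,0,0,0,0],[0.02,0,0,0,0,0]],
  ],
)

```text
clock: 17.77
eef_pos: [544.1, 89.9, 76.3]
tool_rot: [-3.142, 0.001, 1.762]
force: [-0.1, -4.4, 0.3]
width: 19.0
```

>>> apply_moves(
  series=[
    [[0.02,0,0,0,0,0],[0.02,0,0,0,0,0],[0.02,0,0,0,0,0],[0.02,0,0,0,0,0],[0.02,0,0,0,0,0]],
  ],
)

```text
clock: 18.4
eef_pos: [542.8, 96.3, 76.3]
tool_rot: [-3.141, -0.001, 1.763]
force: [-0.7, -2.3, -0.2]
width: 19.2
```

>>> apply_moves(
  series=[
    [[0.02,0,0,0,0,0],[0.02,0,0,0,0,0],[0.02,0,0,0,0,0],[0.02,0,0,0,0,0],[0.02,0,0,0,0,0]],
  ],
)

```text
clock: 19.02
eef_pos: [542.0, 100.5, 76.3]
tool_rot: [3.142, -0.0, 1.763]
force: [-1.2, -1.5, 0.0]
width: 19.4
```

>>> apply_moves(
  series=[
    [[0.05,0,0,0,0,0],[0.05,0,0,0,0,0],[0.05,0,0,0,0,0],[0.05,0,0,0,0,0],[0.05,0,0,0,0,0]],
  ],
)

```text
clock: 19.65
eef_pos: [539.6, 112.9, 76.3]
tool_rot: [-3.142, -0.0, 1.763]
force: [-0.6, -1.7, 0.4]
width: 18.9
```

>>> apply_moves(
  series=[
    [[0.05,0,0,0,0,0],[0.05,0,0,0,0,0],[0.05,0,0,0,0,0],[0.05,0,0,0,0,0],[0.05,0,0,0,0,0]],
  ],
)

```text
clock: 20.27
eef_pos: [537.2, 125.1, 76.3]
tool_rot: [-3.142, -0.0, 1.763]
force: [-1.1, -2.0, 0.0]
width: 19.3
```

>>> apply_moves(
  series=[
    [[0.05,0,0,0,0,0],[0.05,0,0,0,0,0],[0.05,0,0,0,0,0],[0.05,0,0,0,0,0],[0.05,0,0,0,0,0]],
  ],
)

```text
clock: 20.9
eef_pos: [534.8, 137.4, 76.3]
tool_rot: [-3.141, -0.0, 1.763]
force: [-1.0, -1.6, -0.2]
width: 19.5
```

>>> apply_moves(
  series=[
    [[0.05,0,0,0,0,0],[0.05,0,0,0,0,0],[0.05,0,0,0,0,0],[0.05,0,0,0,0,0],[0.05,0,0,0,0,0]],
  ],
)

```text
clock: 21.52
eef_pos: [532.4, 149.7, 76.3]
tool_rot: [-3.142, -0.0, 1.763]
force: [-0.5, -1.7, -0.4]
width: 19.4
```

>>> apply_moves(
  series=[
    [[0.03,0,0,0,0,0],[0.03,0,0,0,0,0],[0.03,0,0,0,0,0],[0.03,0,0,0,0,0],[0.03,0,0,0,0,0]],
  ],
)

```text
clock: 22.15
eef_pos: [531.0, 156.9, 76.3]
tool_rot: [-3.142, -0.0, 1.763]
force: [-1.1, -2.8, -0.3]
width: 18.9
```

>>> apply_moves(
  series=[
    [[0.02,0,0,0,0,0],[0.02,0,0,0,0,0],[0.02,0,0,0,0,0],[0,0,0,0,0,0],[0,0,0,0,0,0]],
  ],
)

```text
clock: 22.78
eef_pos: [530.8, 160.1, 76.3]
tool_rot: [3.141, -0.0, 1.763]
force: [0.1, -0.6, 0.6]
width: 19.1
```

>>> apply_moves(
  series=[
    [[0.02,0,0,0,0,0],[0.02,0,0,0,0,0],[0,0,0,0,0,0],[0,0,0,0,0,0],[0,0,0,0,0,0]],
  ],
)

```text
clock: 23.4
eef_pos: [530.4, 161.9, 76.4]
tool_rot: [3.141, -0.0, 1.763]
force: [-0.1, -0.8, -0.5]
width: 19.3
```

>>> apply_moves(
  series=[
    [[0.02,0,0,0,0,0],[0.02,0,0,0,0,0],[0.0,0,0,0,0,0],[0,0,0,0,0,0],[0,0,0,0,0,0]],
  ],
)

```text
clock: 24.02
eef_pos: [529.7, 163.8, 76.3]
tool_rot: [-3.142, -0.0, 1.763]
force: [0.5, -0.6, -0.5]
width: 19.0
```

>>> apply_moves(
  series=[
    [[0.02,0,0,0,0,0],[0.02,0,0,0,0,0],[0,0,0,0,0,0],[0,0,0,0,0,0],[0,0,0,0,0,0]],
  ],
)

```text
clock: 24.65
eef_pos: [529.4, 165.4, 76.3]
tool_rot: [-3.142, 0.0, 1.762]
force: [0.5, -3.1, 0.4]
width: 19.4
```

```bash
python3 look.py z3
```

```text
{'clock': np.float64(24.65), 'eef_pos': array([529.398, 165.406,  76.316]), 'tool_rot': array([-3.142,  0.   ,  1.762]), 'force': array([ 0.496, -3.135,  0.356]), 'width': np.float64(19.4), 'qpos': array([-0.386,  0.715,  0.05 ,  1.915, -0.066,  0.514,  1.472])}
```

View pics/z3.png

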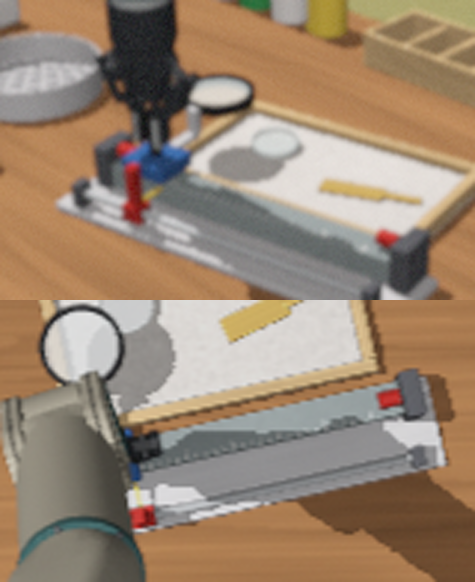

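The carriage sits against the far buffer (side crop, blue carriage at (157,160) touching the red buffer at (125,148)). The force now holds at 3 N, so I'll press slightly more to be sure.

>>> apply_moves(
  series=[
    [[0.02,0,0,0,0,0],[0,0,0,0,0,0],[0,0,0,0,0,0],[0,0,0,0,0,0],[0,0,0,0,0,0]],
  ],
)

```text
clock: 25.38
eef_pos: [529.2, 166.5, 76.3]
tool_rot: [-3.142, 0.0, 1.762]
force: [1.5, -3.4, 1.4]
width: 19.3
```

>>> apply_moves(
  series=[
    [[0.02,0,0,0,0,0],[0,0,0,0,0,0],[0,0,0,0,0,0],[0,0,0,0,0,0],[0,0,0,0,0,0]],
  ],
)

```text
clock: 26.0
eef_pos: [529.0, 167.5, 76.3]
tool_rot: [-3.141, 0.0, 1.762]
force: [0.3, -4.6, 1.9]
width: 19.1
```

>>> apply_moves(
  series=[
    [[-0.05,0,0,0,0,0],[-0.05,0,0,0,0,0],[-0.05,0,0,0,0,0],[-0.05,0,0,0,0,0],[-0.05,0,0,0,0,0]],
  ],
)

```text
clock: 26.62
eef_pos: [531.1, 155.9, 76.2]
tool_rot: [-3.141, -0.001, 1.763]
force: [-0.6, 1.6, -0.6]
width: 19.4
```

>>> apply_moves(
  series=[
    [[-0.06,0,0,0,0,0],[-0.06,0,0,0,0,0],[-0.06,0,0,0,0,0],[-0.06,0,0,0,0,0],[-0.06,0,0,0,0,0]],
  ],
)

```text
clock: 27.25
eef_pos: [534.1, 140.4, 76.2]
tool_rot: [-3.141, 0.0, 1.763]
force: [-1.4, 1.1, -1.4]
width: 19.5
```

>>> apply_moves(
  series=[
    [[-0.06,0,0,0,0,0],[-0.06,0,0,0,0,0],[-0.06,0,0,0,0,0],[-0.06,0,0,0,0,0],[-0.06,0,0,0,0,0]],
  ],
)

```text
clock: 27.88
eef_pos: [537.0, 125.7, 76.3]
tool_rot: [-3.141, -0.0, 1.763]
force: [-1.1, 2.0, -0.5]
width: 19.4
```

>>> apply_moves(
  series=[
    [[-0.06,0,0,0,0,0],[-0.06,0,0,0,0,0],[-0.06,0,0,0,0,0],[-0.06,0,0,0,0,0],[-0.06,0,0,0,0,0]],
  ],
)

```text
clock: 28.5
eef_pos: [540.0, 111.0, 76.3]
tool_rot: [3.142, -0.0, 1.763]
force: [-1.6, 1.2, 0.0]
width: 19.3
```

>>> apply_moves(
  series=[
    [[-0.02,0,0,0,0,0],[-0.02,0,0,0,0,0],[-0.02,0,0,0,0,0],[-0.02,0,0,0,0,0],[-0.02,0,0,0,0,0]],
  ],
)

```text
clock: 29.12
eef_pos: [541.0, 106.3, 76.3]
tool_rot: [3.141, -0.0, 1.763]
force: [-1.0, 1.2, -0.2]
width: 19.0
```

>>> apply_moves(
  series=[
    [[-0.02,0,0,0,0,0],[-0.02,0,0,0,0,0],[-0.02,0,0,0,0,0],[-0.02,0,0,0,0,0],[-0.02,0,0,0,0,0]],
  ],
)

```text
clock: 29.75
eef_pos: [541.9, 101.3, 76.3]
tool_rot: [3.141, -0.0, 1.763]
force: [-1.3, 1.5, 0.4]
width: 19.4
```

>>> apply_moves(
  series=[
    [[-0.01,0,0,0,0,0],[-0.01,0,0,0,0,0],[-0.01,0,0,0,0,0],[-0.01,0,0,0,0,0],[-0.02,0,0,0,0,0]],
  ],
)

```text
clock: 30.38
eef_pos: [542.5, 98.5, 76.3]
tool_rot: [3.141, -0.0, 1.763]
force: [-1.1, 1.4, 0.3]
width: 18.9
```

>>> apply_moves(
  series=[
    [[-0.01,0,0,0,0,0],[-0.01,0,0,0,0,0],[-0.01,0,0,0,0,0],[-0.01,0,0,0,0,0],[-0.02,0,0,0,0,0]],
  ],
)

```text
clock: 31.0
eef_pos: [543.1, 95.5, 76.3]
tool_rot: [3.141, -0.0, 1.763]
force: [-0.0, 1.6, 0.4]
width: 19.1
```

>>> apply_moves(
  series=[
    [[-0.01,0,0,0,0,0],[-0.01,0,0,0,0,0],[-0.01,0,0,0,0,0],[-0.01,0,0,0,0,0],[-0.02,0,0,0,0,0]],
  ],
)

```text
clock: 31.62
eef_pos: [543.6, 92.6, 76.3]
tool_rot: [3.141, -0.0, 1.763]
force: [-0.1, 1.0, 0.8]
width: 19.0
```

>>> apply_moves(
  series=[
    [[-0.02,0,0,0,0,0],[-0.02,0,0,0,0,0],[-0.02,0,0,0,0,0],[-0.02,0,0,0,0,0],[-0.02,0,0,0,0,0]],
  ],
)

```text
clock: 32.25
eef_pos: [544.1, 90.2, 76.3]
tool_rot: [3.142, -0.003, 1.765]
force: [-0.4, 7.7, 0.9]
width: 19.0
```

>>> apply_moves(
  series=[
    [[-0.02,0,0,0,0,0],[-0.02,0,0,0,0,0],[-0.02,0,0,0,0,0],[-0.02,0,0,0,0,0],[-0.02,0,0,0,0,0]],
  ],
)

```text
clock: 32.88
eef_pos: [545.0, 85.5, 76.3]
tool_rot: [3.142, -0.003, 1.765]
force: [-1.4, 7.2, 0.7]
width: 19.2
```

>>> apply_moves(
  series=[
    [[-0.02,0,0,0,0,0],[-0.02,0,0,0,0,0],[-0.02,0,0,0,0,0],[-0.02,0,0,0,0,0],[-0.02,0,0,0,0,0]],
  ],
)

```text
clock: 33.5
eef_pos: [546.1, 80.0, 76.3]
tool_rot: [3.142, -0.002, 1.764]
force: [-0.9, 7.1, 1.0]
width: 19.1
```

>>> apply_moves(
  series=[
    [[-0.02,0,0,0,0,0],[-0.02,0,0,0,0,0],[-0.02,0,0,0,0,0],[-0.02,0,0,0,0,0],[-0.02,0,0,0,0,0]],
  ],
)

```text
clock: 34.12
eef_pos: [547.2, 74.2, 76.3]
tool_rot: [3.142, -0.001, 1.764]
force: [-0.6, 4.6, 0.3]
width: 19.5
```

>>> apply_moves(
  series=[
    [[-0.02,0,0,0,0,0],[-0.02,0,0,0,0,0],[-0.02,0,0,0,0,0],[-0.02,0,0,0,0,0],[-0.02,0,0,0,0,0]],
  ],
)

```text
clock: 34.75
eef_pos: [548.5, 67.2, 76.3]
tool_rot: [3.141, 0.001, 1.762]
force: [0.8, 1.2, 2.0]
width: 19.3
```

>>> apply_moves(
  series=[
    [[-0.04,0,0,0,0,0],[-0.04,0,0,0,0,0],[-0.04,0,0,0,0,0],[-0.04,0,0,0,0,0],[-0.04,0,0,0,0,0]],
  ],
)

```text
clock: 35.38
eef_pos: [550.3, 58.0, 76.3]
tool_rot: [3.142, -0.0, 1.763]
force: [0.3, 1.8, -0.4]
width: 19.6
```

>>> apply_moves(
  series=[
    [[-0.08,0,0,0,0,0],[-0.08,0,0,0,0,0],[-0.08,0,0,0,0,0],[-0.08,0,0,0,0,0],[-0.08,0,0,0,0,0]],
  ],
)

```text
clock: 36.0
eef_pos: [554.1, 38.3, 76.3]
tool_rot: [3.142, -0.0, 1.763]
force: [0.6, 2.4, 0.3]
width: 19.2
```

>>> apply_moves(
  series=[
    [[-0.08,0,0,0,0,0],[-0.08,0,0,0,0,0],[-0.08,0,0,0,0,0],[-0.08,0,0,0,0,0],[-0.08,0,0,0,0,0]],
  ],
)

```text
clock: 36.62
eef_pos: [557.9, 18.7, 76.3]
tool_rot: [-3.141, -0.0, 1.763]
force: [1.7, 2.8, 0.7]
width: 19.4
```

>>> apply_moves(
  series=[
    [[-0.08,0,0,0,0,0],[-0.08,0,0,0,0,0],[-0.08,0,0,0,0,0],[-0.08,0,0,0,0,0],[-0.08,0,0,0,0,0]],
  ],
)

```text
clock: 37.25
eef_pos: [561.7, -1.0, 76.3]
tool_rot: [-3.142, -0.0, 1.763]
force: [0.8, 1.7, -0.5]
width: 19.5
```

>>> apply_moves(
  series=[
    [[-0.08,0,0,0,0,0],[-0.08,0,0,0,0,0],[-0.08,0,0,0,0,0],[-0.08,0,0,0,0,0],[-0.08,0,0,0,0,0]],
  ],
)

```text
clock: 37.88
eef_pos: [565.5, -20.6, 76.3]
tool_rot: [-3.142, -0.0, 1.763]
force: [-0.3, 1.1, -0.2]
width: 19.4
```

>>> apply_moves(
  series=[
    [[-0.08,0,0,0,0,0],[-0.08,0,0,0,0,0],[-0.08,0,0,0,0,0],[-0.08,0,0,0,0,0],[-0.08,0,0,0,0,0]],
  ],
)

```text
clock: 38.5
eef_pos: [569.3, -40.2, 76.3]
tool_rot: [-3.142, -0.0, 1.763]
force: [1.1, 1.6, 0.5]
width: 19.2
```

>>> apply_moves(
  series=[
    [[-0.08,0,0,0,0,0],[-0.08,0,0,0,0,0],[-0.08,0,0,0,0,0],[-0.08,0,0,0,0,0],[-0.08,0,0,0,0,0]],
  ],
)

```text
clock: 39.12
eef_pos: [573.2, -59.9, 76.3]
tool_rot: [-3.142, -0.0, 1.763]
force: [0.8, 1.9, 0.4]
width: 19.4
```

>>> apply_moves(
  series=[
    [[-0.08,0,0,0,0,0],[-0.08,0,0,0,0,0],[-0.08,0,0,0,0,0],[-0.08,0,0,0,0,0],[-0.06,0,0,0,0,0]],
  ],
)

```text
clock: 39.75
eef_pos: [576.7, -78.6, 76.3]
tool_rot: [-3.141, 0.0, 1.762]
force: [0.6, 1.6, 0.8]
width: 19.4
```

>>> apply_moves(
  series=[
    [[-0.04,0,0,0,0,0],[-0.04,0,0,0,0,0],[-0.04,0,0,0,0,0],[-0.04,0,0,0,0,0],[-0.04,0,0,0,0,0]],
  ],
)

```text
clock: 40.38
eef_pos: [578.6, -88.2, 76.3]
tool_rot: [-3.141, -0.0, 1.763]
force: [0.9, 2.9, -0.0]
width: 19.1
```

>>> apply_moves(
  series=[
    [[-0.04,0,0,0,0,0],[-0.03,0,0,0,0,0],[0,0,0,0,0,0],[0,0,0,0,0,0],[0,0,0,0,0,0]],
  ],
)

```text
clock: 41.0
eef_pos: [579.0, -91.9, 76.2]
tool_rot: [-3.141, 0.0, 1.762]
force: [-0.2, -0.8, 0.6]
width: 19.4
```

>>> apply_moves(
  series=[
    [[-0.02,0,0,0,0,0],[-0.02,0,0,0,0,0],[0,0,0,0,0,0],[0,0,0,0,0,0],[0,0,0,0,0,0]],
  ],
)

```text
clock: 41.62
eef_pos: [579.4, -93.4, 76.2]
tool_rot: [-3.141, -0.0, 1.763]
force: [-1.2, 0.8, -0.2]
width: 19.4
```

>>> apply_moves(
  series=[
    [[-0.02,0,0,0,0,0],[-0.02,0,0,0,0,0],[0,0,0,0,0,0],[0,0,0,0,0,0],[0,0,0,0,0,0]],
  ],
)

```text
clock: 42.25
eef_pos: [579.9, -95.4, 76.2]
tool_rot: [-3.141, -0.0, 1.763]
force: [-2.0, 1.9, 0.7]
width: 19.2
```

>>> apply_moves(
  series=[
    [[-0.02,0,0,0,0,0],[-0.02,0,0,0,0,0],[0,0,0,0,0,0],[0,0,0,0,0,0],[0,0,0,0,0,0]],
  ],
)

```text
clock: 42.88
eef_pos: [580.2, -97.0, 76.2]
tool_rot: [-3.141, -0.001, 1.763]
force: [-2.8, 4.7, -0.5]
width: 19.5
```

>>> apply_moves(
  series=[
    [[-0.02,0,0,0,0,0],[0,0,0,0,0,0],[0,0,0,0,0,0],[0,0,0,0,0,0],[0,0,0,0,0,0]],
  ],
)

```text
clock: 43.5
eef_pos: [580.3, -97.8, 76.2]
tool_rot: [-3.141, -0.001, 1.763]
force: [-3.3, 5.1, 1.1]
width: 18.9
```

>>> apply_moves(
  series=[
    [[0,0,0,0,0,0],[0,0,0,0,0,0],[0,0,0,0,0,0],[0,0,-0.4,0,0,0],[0,0,-0.6,0,0,0]],
  ],
  claw=0.0,
)

```text
clock: 44.12
eef_pos: [580.2, -98.7, 126.1]
tool_rot: [-3.14, -0.0, 1.762]
force: [0.4, 0.4, 0.2]
width: 42.7
```

>>> apply_moves(
  series=[
    [[0,0,-0.6,0,0,0],[0.9,-0.3,0,0,0,0],[0.9,-0.3,0,0,0,0],[0.9,-0.3,0,0,0,0],[0.9,-0.3,0,0,0,0]],
  ],
)

```text
clock: 44.75
eef_pos: [487.2, 67.9, 156.6]
tool_rot: [3.14, 0.0, 1.762]
force: [-0.1, 0.4, 0.8]
width: 42.5
```

```bash
python3 - <<'E'
from h import *
st()
b=viewer.get_image("side"); a=viewer.get_image("top")
for c in("top","side"):
    for d in viewer.find_in(c,"flag_top")[:2]: uv=np.array(d["location"])*[640,480]; print(c,d["score"],uv,back(c,uv,84).round(1))
for q in((472.2,124.1,84),(481.8,69.2,84)): print(proj("side",q),proj("top",q))
cv2.imwrite("pics/z4.png",np.vstack([cv2.resize(b[170:290,215:405],(475,300),interpolation=cv2.INTER_CUBIC),cv2.resize(a[195:290,230:390],(475,282),interpolation=cv2.INTER_CUBIC)]))
E
```

```text
{'clock': np.float64(44.75), 'eef_pos': array([487.215,  67.883, 156.584]), 'tool_rot': array([3.14 , 0.   , 1.762]), 'force': array([-0.083,  0.448,  0.772]), 'width': np.float64(42.473), 'qpos': array([-0.201,  0.516,  0.007,  2.029, -0.006,  0.595,  1.573])}
side 0.44 [268.224 251.904] [422.8  61.7  84. ]
[267.99772949 236.53723832] [277.87148871 267.60966749]
[284.01966785 242.331236  ] [295.77465059 264.01021606]
```

View pics/z4.png

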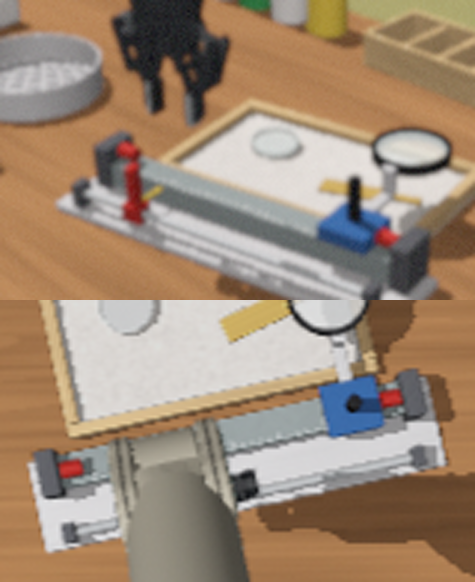

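The carriage rests at the home buffer (side crop, (355,228) against (388,237)). The flag top at (132,165) matches the fit's projection, so I'll go to the flag.

>>> apply_moves(
  series=[
    [[0.6,-0.05,0,0,0,0],[0.56,-0.04,0,0,0,0],[0,0,0.5,0,0,0],[0,0,0.3,0,0,0],[0,0,0,0,0,0]],
  ],
)

```text
clock: 45.58
eef_pos: [472.3, 121.3, 115.5]
tool_rot: [-3.14, 0.001, 1.76]
force: [0.2, -0.5, 0.7]
width: 42.4
```

>>> apply_moves(
  series=[
    [[0,0,0.4,0,0,0],[0,0,0.4,0,0,0],[0,0,0.4,0,0,0],[0,0,0.14,0,0,0],[0,0,0,0,0,0]],
  ],
)

```text
clock: 46.2
eef_pos: [472.5, 122.5, 49.5]
tool_rot: [3.141, 0.0, 1.762]
force: [1.1, -0.3, 0.3]
width: 42.7
```

>>> apply_moves(
  series=[
    [[0,0,0,0,0,0],[0,0,0,0,0,0],[0,0,0,0,0,0],[0,0,0,0,0,0],[0,0,0,0,0,0]],
  ],
  claw=-0.8,
)

```text
clock: 46.82
eef_pos: [472.6, 123.4, 50.2]
tool_rot: [3.14, -0.0, 1.763]
force: [-0.7, 1.8, 6.5]
width: 11.2
```

```bash
python3 look.py z5
```

```text
{'clock': np.float64(46.825), 'eef_pos': array([472.562, 123.403,  50.167]), 'tool_rot': array([ 3.14 , -0.   ,  1.763]), 'force': array([-0.732,  1.816,  6.515]), 'width': np.float64(11.174), 'qpos': array([-0.317,  0.707,  0.007,  2.105, -0.014,  0.329,  1.464])}
```

View pics/z5.png

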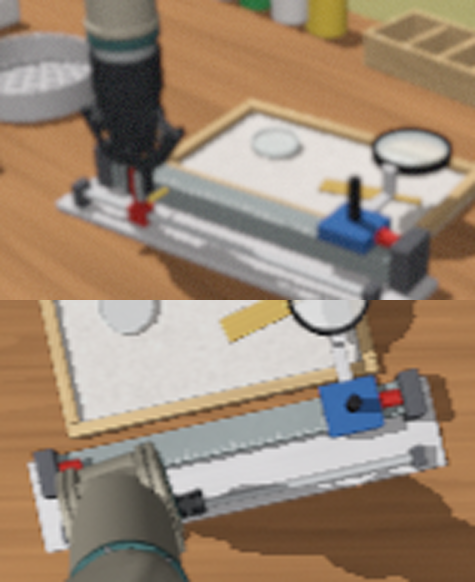

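The jaws hold the tab (width 11.2 mm, side crop (133,180)). It needs to slide 55 mm towards home.

>>> apply_moves(
  series=[
    [[-0.1,0,0,0,0,0],[-0.1,0,0,0,0,0],[-0.1,0,0,0,0,0],[-0.1,0,0,0,0,0],[-0.1,0,0,0,0,0]],
  ],
)

```text
clock: 47.55
eef_pos: [477.4, 98.8, 50.1]
tool_rot: [3.14, -0.0, 1.763]
force: [-0.9, 0.9, 6.7]
width: 11.3
```

>>> apply_moves(
  series=[
    [[-0.1,0,0,0,0,0],[-0.1,0,0,0,0,0],[-0.1,0,0,0,0,0],[-0.1,0,0,0,0,0],[-0.1,0,0,0,0,0]],
  ],
)

```text
clock: 48.18
eef_pos: [482.2, 74.2, 50.2]
tool_rot: [3.14, -0.0, 1.763]
force: [-0.7, 1.2, 6.8]
width: 11.0
```

>>> apply_moves(
  series=[
    [[-0.06,0,0,0,0,0],[-0.04,0,0,0,0,0],[0,0,0,0,0,0],[0,0,0,0,0,0],[0,0,0,0,0,0]],
  ],
)

```text
clock: 48.8
eef_pos: [483.2, 69.0, 50.2]
tool_rot: [3.14, 0.0, 1.763]
force: [-0.0, -0.5, 6.0]
width: 10.9
```

>>> apply_moves(
  series=[
    [[0,0,0,0,0,0],[0,0,0,0,0,0],[0,0,0,0,0,0],[0,0,0,0,0,0],[0,0,0,0,0,0]],
  ],
  claw=0.0,
)

```text
clock: 49.42
eef_pos: [482.4, 68.9, 49.2]
tool_rot: [-3.141, -0.0, 1.763]
force: [0.4, 0.2, -0.1]
width: 42.9
```

>>> apply_moves(
  series=[
    [[0,0,-0.4,0,0,0],[0,0,-0.6,0,0,0],[0,0,-0.6,0,0,0],[0,0,-0.6,0,0,0],[0,0,-0.2,0,0,0]],
  ],
)

```text
clock: 50.05
eef_pos: [483.3, 69.1, 170.8]
tool_rot: [3.139, -0.0, 1.763]
force: [-0.0, -0.1, -0.6]
width: 42.5
```

>>> apply_moves(
  series=[
    [[0.9,-0.3,0,0,0,0],[0.9,-0.3,0,0,0,0],[0.9,-0.3,0,0,0,0],[0.9,0,0,0,0,0],[0.9,0,0,0,0,0]],
  ],
)

```text
clock: 50.68
eef_pos: [394.5, 282.3, 168.6]
tool_rot: [-3.141, 0.001, 1.763]
force: [0.4, 0.1, 0.7]
width: 42.5
```

```bash
python3 look.py z6
```

```text
{'clock': np.float64(50.675), 'eef_pos': array([394.462, 282.284, 168.591]), 'tool_rot': array([-3.141e+00,  1.000e-03,  1.763e+00]), 'force': array([0.432, 0.101, 0.745]), 'width': np.float64(42.493), 'qpos': array([-0.685,  0.49 ,  0.008,  2.033, -0.007,  0.62 ,  1.09 ])}
```

View pics/z6.png

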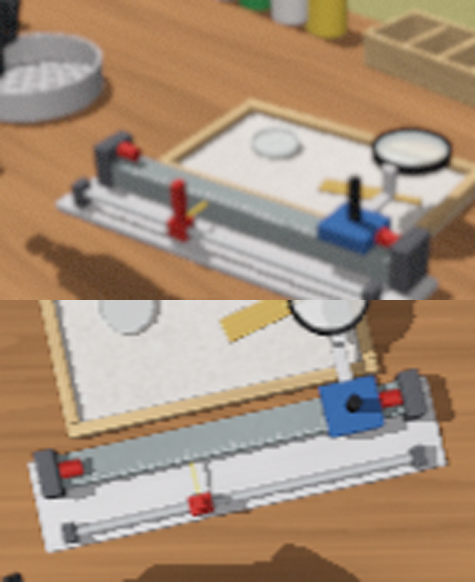

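The flag stands free and the carriage is at the home buffer. In the top crop, the pointer tip (192,463) lies between the buffer faces (83,468) and (380,399) at y ≈ +47 mm. That agrees with the force estimate of +47.4 mm, so I'm handing in.

```bash
python3 -c "
from cell import ctrl
print(ctrl.finish_job())"
```

```text
the job is handed in; nothing more can be done
None
```

I stroked the carriage to the far buffer and back to home, set the flag's pointer on the tight spot, and handed the job in at about 51 s. It reported no verdict.

- **Stroke:** The fingers sat loosely around the post. I pressed the far buffer to about 4.6 N and the home buffer to about 5 N. That is roughly 3 mm of squash at each end, by estimate from the forces, well under the 9 mm limit.
- **Tight spot:** The drag jumped to about 8 N at y ≈ +36.6 mm going left and +58.3 mm going right, which puts the middle at about +47.4 mm. The two buffer contacts came out 260.5 mm apart against the true 260 mm, which supports that scale.
- **Flag:** I gripped the tab, slid it 55 mm towards home and released it.

**Last checks:** In the final picture the pointer reads about +47 mm between the buffers, in agreement with the forces. The carriage stands against the home buffer, the gripper is clear, and the dish, scoop and large sieve look unmoved. I did not look again at the jar, weight, small sieve or sample box.

**Disagreements:**
- My first camera fit put the slide's origin about 4 mm off along the beam, so I used the buffer contacts instead.
- On the left stroke, the force at the middle read about 5 N rather than 6.5 N. I used the points where the drag jumped, which fitted both strokes.

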